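# Reset a tripped bench power unit

## Robot

A 7-joint arm with a two-finger parallel gripper is mounted at the origin on the work surface. World frame = base frame: x ahead of the robot, y to its left, z up, the work surface at z = 0. Lengths are in m, angles in rad, forces in N, time in s.
With the tool pointing down it reaches from about 0.425 to 1.025 m from the base axis. Payload 9.4 kg.
Tool frame: the origin (TCP) lies between the finger pads; the fingertips stand 25 mm ahead of it and the grasp point (between the pads) lies 6 mm ahead of it; x points along the fingers, y is the direction in which the jaws open and shut, and the axes are right-handed (so a half turn about x gives the same grasp; the last joint's range is limited). The gripper opens to 93 mm and grips with 3 to 60 N. Pads are 15 mm wide; open, the fingers measure 128 mm over their backs; the gripper's body (75 mm by 188 mm) begins 65 mm behind the grasp point.
Start: joints at [-1.418, 0.599, -0.003, 1.599, 0.002, 0.943, -0.08], TCP at [0.165, 0.706, 0.244] pointing down, gripper open.
Joint ranges: [-2.57, 2.57], [-0.35, 1.97], [-1.29, 1.29], [0.11, 2.56], [-1.05, 4.19], [0.11, 1.86], [-2.63, 2.63]. Speed limits (rad/s): [2.22, 2.22, 3.01, 3.01, 3.14, 3.14, 3.14].

## Interface

Orientations are given as a rotation vector (axis times angle).
In Python, from bench import status, viewer, job gives the robot as it stands.
- The arm moves only by the tool move_arm, never from a script. Its argument "motion" is a list of rows, each a list of 3 entries, a list of its own where there are three numbers: the shift along the tool's x, y, z each as a share of 100 cm, from -1 to 1, then the turn, a rotation vector about the tool's x, y, z each as a share of 180 degrees, from -1 to 1, then the opening, from -1 (shut) to 1 (fully open). In form: [[[tx, ty, tz], [wx, wy, wz], hand], ...]. A call has 1 to 5 rows; each row is the pose to reach, as a shift and turn from the pose measured when the call began, along the tool's axes at that moment, turning the shorter way round; what a row does not reach only later rows make up. A row lasts 1/8 s, in which the tool goes at most 62.5 mm and 10.7 degrees, less where a joint would pass 70% of its speed; a pose out of reach is approached as far as the arm can. A call with a number of a shift or a turn outside -1 to 1 is refused whole. A call with a gripper value outside its range is refused whole. The fingers move at their own pace and stop on an object; "squeeze" is the grip in N (left out, the last holds). Time passes only in rows, so rows that repeat a pose let the fingers close. It gives the time, the measured TCP pose, the force and the opening at its end, in the units of the state.
- status.read_state(): the state, without advancing time (a new reading comes with each control period).
- viewer.read_camera(name): name is "scene" or "top"; returns the picture (420x560x3 uint8, red, green, blue); there is no depth.
- viewer.camera_model(name): a dict with "fovy" (degrees; the focal length in pixels is half the picture's height over the tangent of half this angle, whatever the lens; pixels are square), "cx", "cy" (the principal point, pixels), "distortion" ([k1, k2, p1, p2, k3] as OpenCV has them; the pictures are not rectified), "rvec" (rotation vector, rad) and "tvec" (3), from world to camera coordinates, as OpenCV has them. Camera axes: x right, y down, z forward; pixel columns grow to the right and rows downward; lengths in m; the calibration is good to about 2 mm. A picture is of the moment at which its call begins. camera_model takes no time and is no camera call.
- job.close_job(): hands the job in, once; it reports no verdict.
The state is a dict: "time_s": time; "q": joint angles; "joint_velocities": joint speeds; "effort": joint torques, N m; "position": TCP position; "eef_rot": TCP orientation; "contact_force": force on the tool from outside, world axes, zero at the start; "torque": the same for the moment, N m; "opening": opening from 0.0 (shut) to 1.0 (fully open).
Only numpy, scipy, OpenCV 4.12 (cv2) and the standard library are available. Lean on these libraries where they do the work, as an engineer would, in place of code of your own. Each camera call takes 0.05 s, during which the arm holds its last target.

## Task

The bench power unit has tripped: first stand its ball-ended lever straight up (standby) and let go of it, then draw the stylus out of its wooden rack, pass its thin tip down through the round hole in the unit's top and press the recessed reset button fully down. Finish like that, still gripping the stylus by its handle and holding the button down, with the lever still upright. Leave the wire reel, the breadboard and the jar where they are.

Things in the scene. Friction and masses are not known exactly. Their poses are not given: they have to be found in the camera images.
- unit: bench power unit, a fixed off-white box 200 (x) x 240 (y) x 70 mm high; origin at the centre of its underside, +x towards its rear, +y towards the lever's side. On its flat top the lever stands at (0, +70) mm and the reset hole opens at (-10, -70) mm in its frame. Its place and yaw vary
- mode_lever (a joint): angle of the lever in rad: 0 leaning fully to the unit's front (-x), 0.9 straight up (standby), 1.8 leaning fully to its rear. It turns about the unit's y axis, starts leaning to the front (0 to 0.4) and stays where it is left; about 2 N at the ball moves it
- lever_pivot (a point): point on the lever's hinge axis, 85 mm above the unit's underside (15 mm above its top), in the lever's own plane, between two steel cheeks that rise 24 mm above the top; axes as the unit's
- lever_ball (a point): centre of the black ball, 26 mm in diameter, on the end of the lever's 9 mm steel rod, 85 mm from lever_pivot; free on all sides but for the rod. With the lever upright the ball's top is 183 mm above the bench: carry the stylus over or round it
- aperture (a point): centre of the mouth of the reset hole, at the level of the unit's top (70 mm above its underside); the hole is a straight bore 15 mm in diameter going straight down, axes as the unit's
- reset_top (a point): centre of the flat top of the recessed reset button (13 mm in diameter), 16 mm below the mouth of the hole when not pressed; moves with the button
- reset_button (a joint): how far the button is pressed, in m: 0 up, 0.006 fully down against its stop. The spring needs about 2 N to start and 6 N fully down, and pushes it up again when let go
- rack: fixed wooden block 110 x 50 x 55 mm high, origin at the centre of its underside; the stylus hangs in its middle hole (10 mm in diameter, 50 mm deep); the two empty holes are 35 mm to either side along its x. It stands to the left or the right of the unit
- stylus: loose stylus, 105 mm long, about 40 g, standing upright in the rack tip down; origin at the tip, z axis up along it. From the tip: a steel pin 6 mm in diameter up to 45 mm, a round finger guard 26 mm in diameter from 45 to 49 mm (its underside rests on the rack's top), a round black handle 16 mm in diameter from 49 to 105 mm
- stylus_tip (a point): the lower end of the stylus's pin, axes as the stylus
- stylus_grip (a point): point on the stylus's axis 83 mm above its tip, in the upper part of the handle, where to grip; the guard's upper side is 34 mm below it; axes as the stylus
- reel: bystander: black empty wire reel lying flat, 96 mm in diameter, 28 mm high, loose; origin under its centre; on the side of the unit away from the rack
- breadboard: bystander: white breadboard 55 x 165 x 10 mm with two small parts on it, up to 18 mm high, loose, lying beyond the unit; origin under its centre
- jar: bystander: small amber jar with a black lid, 50 mm in diameter, 55 mm high, loose; origin under its centre

How it is judged:
By the outcome, as a careful person would: the job done as asked, in the order asked, and still so for the second after the job is handed in, while the arm keeps its last pose, push and grip.
It also fails if it takes over 58 s, if anything falls off the work surface, if the arm or the gripper's body presses on something with over 40 N, if the wrist force passes 120 N, or if a joint passes its speed limit or range.

## Working session

There is one attempt and no reset: what is moved stays moved. The work goes in short steps, Python scripts to look and compute and a tool call to move; the robot and the scene stay as the last step left them, time stands still between calls to the robot, and variables do not carry over. Pictures are saved under pics/ and viewed, and the job is handed in when it is done.

Besides the shell and the picture viewer there is one more tool, called after "Request:" by a JSON object that holds its "method" and its "body", one argument or row to a line. move_arm: Moves the arm, as the interface text tells. Shift numbers are shares of 100 cm and turn numbers shares of 180 degrees, none past 1 either way. Its arguments: {"type":"object","properties":{"motion":{"type":"array","items":{"type":"array"}},"squeeze":{"type":"number"}},"required":["motion"]}

```bash
ls; mkdir -p pics
cat > h.py <<'E'
import numpy as np, cv2
from bench import status, viewer, job
from scipy.spatial.transform import Rotation as R
def cam(n):
    m=viewer.camera_model(n); f=210/np.tan(np.radians(m['fovy'])/2)
    K=np.array([[f,0,m['cx']],[0,f,m['cy']],[0,0,1.]])
    return K,np.array(m['distortion'],float),np.array(m['rvec'],float),np.array(m['tvec'],float)
def ray(n,uv):
    K,d,r,t=cam(n); p=cv2.undistortPoints(np.array([[uv]],float),K,d)[0,0]
    Rm=cv2.Rodrigues(r)[0]; C=-Rm.T@t; return C,Rm.T@np.array([p[0],p[1],1])
def atz(n,uv,z):
    C,v=ray(n,uv); return C+v*(z-C[2])/v[2]
def proj(n,P):
    K,d,r,t=cam(n); return cv2.projectPoints(np.array(P,float).reshape(-1,3),r,t,K,d)[0][:,0]
def snap(n,f):
    im=viewer.read_camera(n)[:,:,::-1].copy(); cv2.imwrite(f'pics/{f}.png',im); return im
def crop(im,u0,v0,u1,v1,s,f):
    cv2.imwrite(f'pics/{f}.png',cv2.resize(im[v0:v1,u0:u1],None,fx=s,fy=s,interpolation=cv2.INTER_CUBIC))
E
python3 - <<'E'
from h import *
snap('scene','s0');snap('top','t0')
print(status.read_state())
for n in('scene','top'):
    K,d,r,t=cam(n);print(n,K[0,0],d,-cv2.Rodrigues(r)[0].T@t)
E
```

```text
pics
{'time_s': 0.1, 'q': array([-1.41770979,  0.60004544, -0.00255062,  1.60003399,  0.0017807 ,
        0.94288576, -0.0798205 ]), 'joint_velocities': array([ 0.00081159, -0.00014358, -0.0009218 , -0.00296859, -0.00022848,
       -0.00023914, -0.00022339]), 'effort': array([ 4.52417720e-03, -7.66555524e+01,  1.50173821e+00, -2.52940321e+01,
       -5.23648888e-02,  1.35913293e-02,  8.24034055e-05]), 'position': array([0.16504456, 0.70556265, 0.24285163]), 'eef_rot': array([ 0.17930036,  1.56330793, -0.1814553 ]), 'contact_force': array([-0.23569509,  0.02611995, -0.20339863]), 'torque': array([-0.05748118, -0.00891127, -0.00964679]), 'opening': 0.9954751022840311}
scene 475.58662470614354 [-0.15459599  0.          0.          0.          0.        ] [ 1.18323941 -0.44081488  0.89208806]
top 509.6509757195814 [-0.16925146  0.          0.          0.          0.        ] [ 0.3973304 -0.0136794  1.1959428]
```

View pics/s0.png

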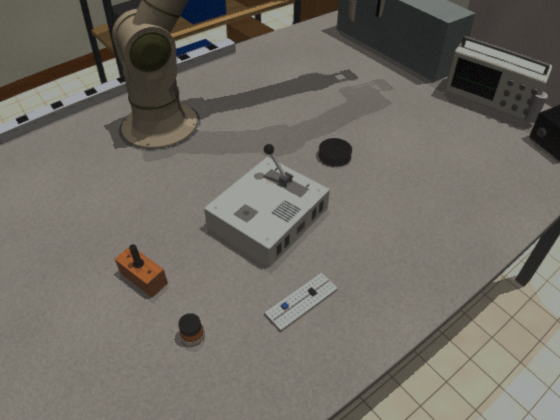

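View pics/t0.png

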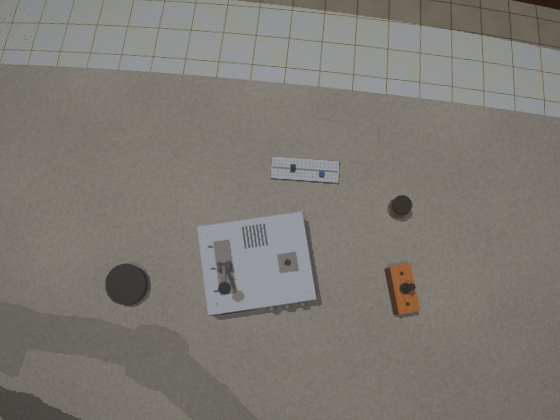

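The scene view shows the unit at about (268,208), the lever ball at (269,149) and the rack at (141,270). In the top view the aperture is near (288,262), the ball near (224,288) and the stylus near (407,288). I'll enlarge these areas.

Run:
```python
import cv2
from h import crop
t=cv2.imread('pics/t0.png');s=cv2.imread('pics/s0.png')
crop(t,185,200,335,325,5,'t1');crop(t,370,250,440,325,8,'t2');crop(s,195,130,345,270,5,'s1');crop(s,100,230,180,300,8,'s2')
```

```text
(no output)
```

View pics/t1.png

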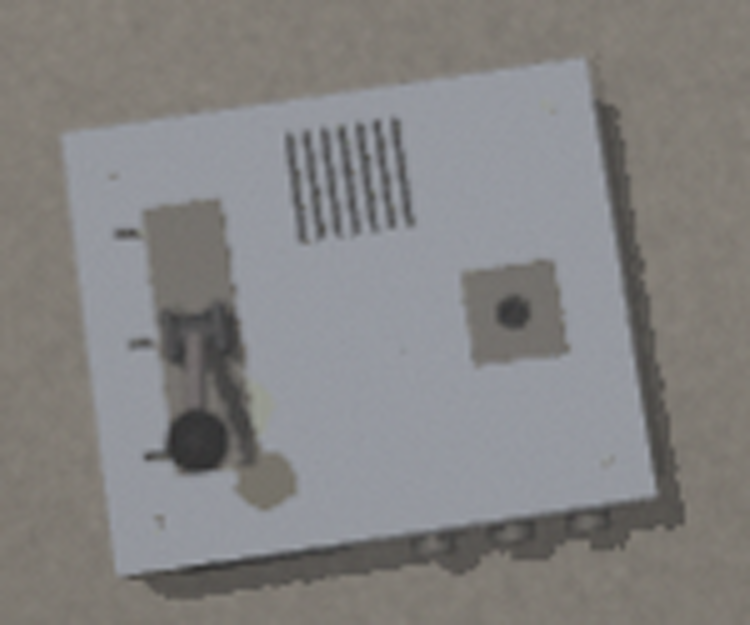

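View pics/t2.png

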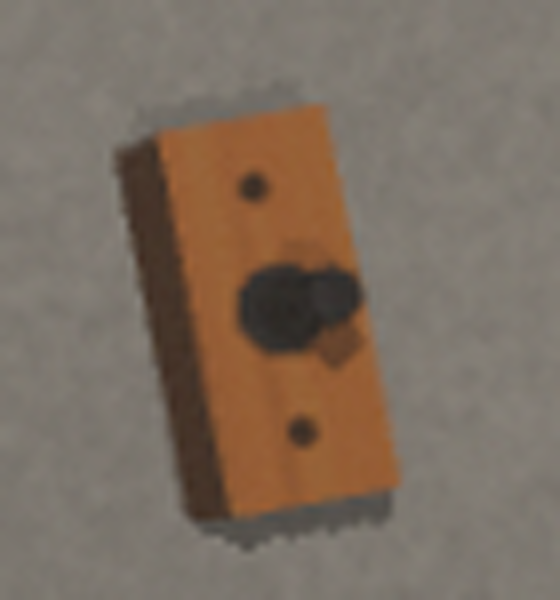

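View pics/s1.png

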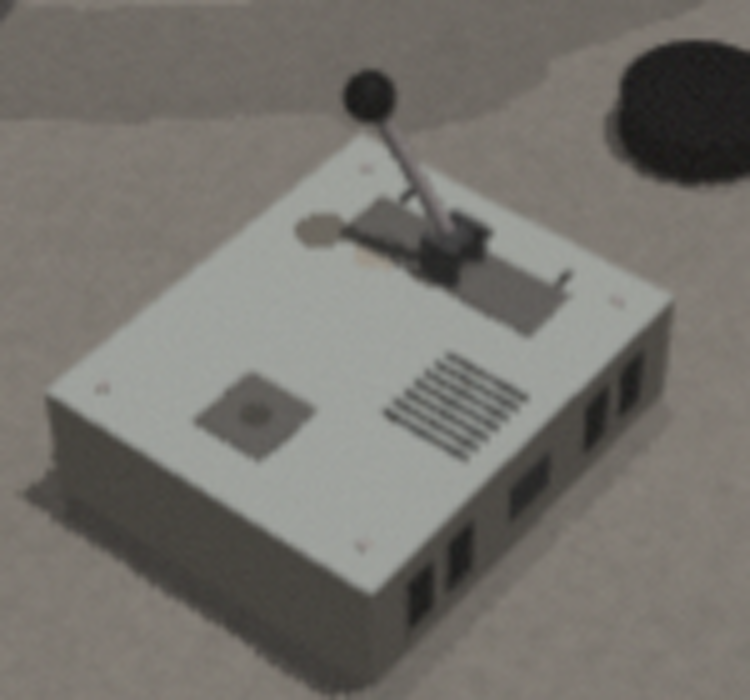

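View pics/s2.png

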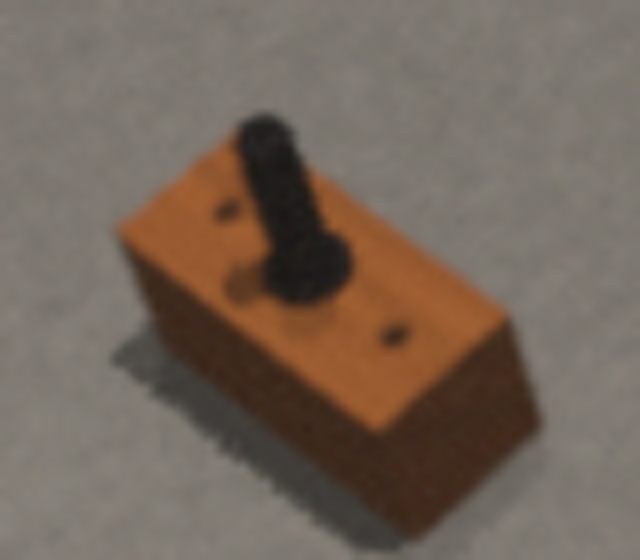

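```bash
cat > fit.py <<'E'
from h import *
from scipy.optimize import least_squares
c=lambda p,s,o:[(p[0]+.5)/s-.5+o[0],(p[1]+.5)/s-.5+o[1]]
T=lambda *p:c(p,5,(185,200)); S=lambda *p:c(p,5,(195,130)); T2=lambda *p:c(p,8,(370,250)); S2=lambda *p:c(p,8,(100,230))
def w(p,P):
    P=np.array(P,float).reshape(-1,3);a=p[2];Q=P.copy()
    Q[:,0]=p[0]+P[:,0]*np.cos(a)-P[:,1]*np.sin(a);Q[:,1]=p[1]+P[:,0]*np.sin(a)+P[:,1]*np.cos(a);return Q
def fit(obs,x0):
    def f(p): return np.concatenate([(proj(n,w(p,[P]))[0]-uv) for n,P,uv in obs])
    r=least_squares(f,x0);return r.x,r.fun.reshape(-1,2).round(1)
U=[('top',(.1,.12,.07),T(62,135)),('top',(.1,-.12,.07),T(587,60)),('top',(-.1,-.12,.07),T(657,495)),('top',(-.1,.12,.07),T(118,577)),('top',(-.01,-.07,.07),T(513,312)),
('scene',(-.1,-.12,.07),S(47,398)),('scene',(.1,-.12,.07),S(372,595)),('scene',(.1,.12,.07),S(673,297)),('scene',(-.01,-.07,.07),S(256,414))]
K=[('top',(.035,0,.055),T2(253,187)),('top',(-.035,0,.055),T2(303,432)),('top',(.055,.025,.055),T2(160,130)),('top',(.055,-.025,.055),T2(325,105)),('top',(-.055,-.025,.055),T2(400,487)),('top',(-.055,.025,.055),T2(230,518)),
('top',(0,0,.11),T2(334,294)),('scene',(-.035,0,.055),S2(228,210)),('scene',(.035,0,.055),S2(396,335)),('scene',(0,0,.108),S2(264,135)),('scene',(.055,.025,.055),S2(510,315)),('scene',(.055,-.025,.055),S2(380,432)),('scene',(-.055,-.025,.055),S2(120,230))]
if __name__=='__main__':
    for O,x0 in((U,[.5,0,.1]),(K,[.5,-.3,.1])):
        for sel in(('top',),('scene',),('top','scene')):
            o=[q for q in O if q[0] in sel];x,f=fit(o,x0);print(sel,x.round(4));
        print(f.tolist())
    u,_=fit(U,[.5,0,.1])
    print('ap,pivot',w(u,[(-.01,-.07,.07),(0,.07,.085)]))
    # ball
    tb,sb=T(197,440),S(369,96)
    def g(a): 
        P=w(u,[(-.085*np.sin(.9-a[0]),.07,.085+.085*np.cos(.9-a[0]))]);return np.concatenate([proj('top',P)[0]-tb,proj('scene',P)[0]-sb])
    r=least_squares(g,[.2]);print('lever',r.x,r.fun); a=r.x[0]
    print('ball',w(u,[(-.085*np.sin(.9-a),.07,.085+.085*np.cos(.9-a))]))
    for n,uv in(('top',c((0,0),1,(401,205))),):print('jar',atz(n,uv,.055))
    print('reel',atz('top',(127,285),.028))
E
python3 fit.py
```

```text
('top',) [0.5243 0.0342 0.2495]
('scene',) [0.5262 0.0343 0.2586]
('top', 'scene') [0.525  0.0344 0.253 ]
[[-0.4, -0.3], [-0.4, -1.0], [0.3, -0.1], [-0.2, 0.0], [0.3, -0.3], [-0.7, -1.4], [-0.4, -0.2], [-0.1, -0.3], [-0.3, 0.4]]
('top',) [ 0.5003 -0.3052  0.2535]
('scene',) [ 0.5015 -0.3044  0.2614]
('top', 'scene') [ 0.5008 -0.3048  0.258 ]
[[0.1, -0.2], [-0.2, -0.2], [-0.5, 0.1], [-0.1, -0.4], [0.0, -0.3], [-0.0, -0.2], [-0.5, -0.1], [-0.1, -0.6], [-0.4, -0.4], [0.2, 1.6], [-0.1, -0.5], [-0.8, -0.4], [-0.7, -0.6]]
ap,pivot [[ 0.5328252  -0.03587522  0.07      ]
 [ 0.50745727  0.10216994  0.085     ]]
lever [0.24011069] [ 0.18837271 -0.07264231 -0.05530819  0.00579435]
ball [[0.45700916 0.08912465 0.15215511]]
jar [ 0.69203207 -0.28682175  0.055     ]
reel [0.44498397 0.32685796 0.028     ]
```

```bash
cat > go.py <<'E'
from h import *
UY=.253
def yawrot(yaw):  # tool x down, tool y at heading yaw
    x=np.array([0,0,-1.]);y=np.array([np.cos(yaw),np.sin(yaw),0]);return R.from_matrix(np.c_[x,y,np.cross(x,y)])
def rel(pos,rot=None):
    s=status.read_state();Rc=R.from_rotvec(s['eef_rot']);d=Rc.inv().apply(np.array(pos)-s['position'])
    t=np.zeros(3) if rot is None else (Rc.inv()*rot).as_rotvec()
    print('shift',d.round(4),'turn',(t/np.pi).round(4),'rows',np.linalg.norm(d)/.0625,np.degrees(np.linalg.norm(t))/10.7)
E
python3 - <<'E'
from go import *
s=status.read_state();M=R.from_rotvec(s['eef_rot']).as_matrix();print(M.round(3))
yc=np.arctan2(M[1,1],M[0,1]);print('tool y heading',yc)
for y in(UY+np.pi/2,UY-np.pi/2):rel((.457,.089,.243),yawrot(y))
E
```

```text
[[-0.     0.228  0.974]
 [-0.001  0.974 -0.228]
 [-1.    -0.001  0.   ]]
tool y heading 1.341042321835422
shift [ 0.0006 -0.5339  0.4247] turn [-1.537e-01 -1.000e-04  4.000e-04] rows 10.915090550359565 2.5850347690282076
shift [ 0.0006 -0.5339  0.4247] turn [8.463e-01 6.000e-04 1.000e-04] rows 10.915090550359565 14.237405966623426
```

Request:
{"method": "move_arm", "body": {
  "motion": [
    [[0, -0.534, 0.425], [-0.154, 0, 0], 1],
    [[0, -0.534, 0.425], [-0.154, 0, 0], 1],
    [[0, -0.534, 0.425], [-0.154, 0, 0], 1],
    [[0, -0.534, 0.425], [-0.154, 0, 0], 1],
    [[0, -0.534, 0.425], [-0.154, 0, 0], 1]
  ],
  "squeeze": 8
}}

```text
time_s: 0.72
position: [0.2996, 0.4214, 0.2435]
eef_rot: [-0.201, 1.562, 0.198]
contact_force: [1.9, 0.1, 0.8]
opening: 1.002
```

Run:
```python
from go import *
rel((.457,.089,.243),yawrot(UY+np.pi/2));print(status.read_state()['q'])
```

```text
shift [ 0.001  -0.3613  0.0689] turn [ 0.0003 -0.0002  0.0005] rows 5.884217012655852 0.009997076828220606
[-0.95294368  0.35633379 -0.14561745  2.06415651  0.07711418  0.72756065
  0.67745075]
```

Request:
{"method": "move_arm", "body": {
  "motion": [
    [[0, -0.361, 0.069], [0, 0, 0], 1],
    [[0, -0.361, 0.069], [0, 0, 0], 1],
    [[0, -0.361, 0.069], [0, 0, 0], 1],
    [[0, -0.361, 0.069], [0, 0, 0], 1],
    [[0, -0.361, 0.069], [0, 0, 0], 1]
  ]
}}

```text
time_s: 1.35
position: [0.4331, 0.1391, 0.244]
eef_rot: [-0.201, 1.562, 0.198]
contact_force: [0.7, -0.5, 0.2]
opening: 1.002
```

Run:
```python
from go import *
rel((.457,.089,.158),yawrot(UY+np.pi/2));print(status.read_state()['q'])
```

```text
shift [ 0.0861 -0.0544  0.0105] turn [ 0.0004 -0.0001  0.0005] rows 1.6382668299533756 0.00995108426283779
[-0.3739156   0.27983513 -0.07889552  2.19213421  0.03721933  0.67130343
  1.34601749]
```

Request:
{"method": "move_arm", "body": {
  "motion": [
    [[0, -0.054, 0.01], [0, 0, 0], 1],
    [[0, -0.054, 0.01], [0, 0, 0], 1],
    [[0.04, -0.054, 0.01], [0, 0, 0], 1],
    [[0.04, -0.054, 0.01], [0, 0, 0], 1]
  ]
}}

```text
time_s: 1.85
position: [0.4547, 0.0897, 0.2025]
eef_rot: [-0.202, 1.566, 0.199]
contact_force: [-0.4, -0.6, -0.3]
opening: 1.0
```

Run:
```python
from go import *
rel((.457,.089,.158),yawrot(UY+np.pi/2))
crop(snap('scene','s3'),195,70,345,220,5,'s3c');crop(snap('top','t3'),185,200,335,325,5,'t3c')
```

```text
shift [ 0.0445 -0.0012  0.0022] turn [ 0.0007 -0.0016  0.0004] rows 0.7131238432081888 0.029826854389038225
```

View pics/s3c.png

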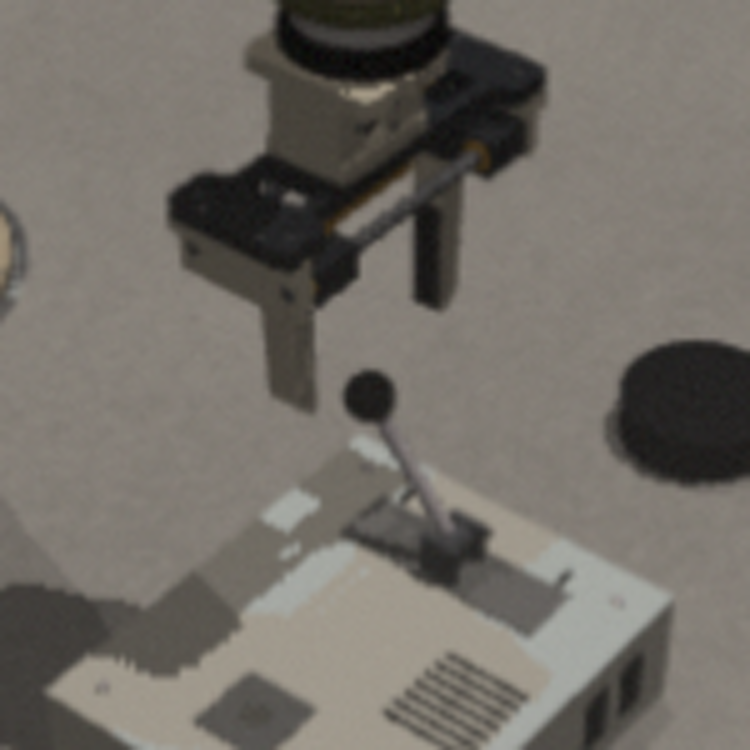

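View pics/t3c.png

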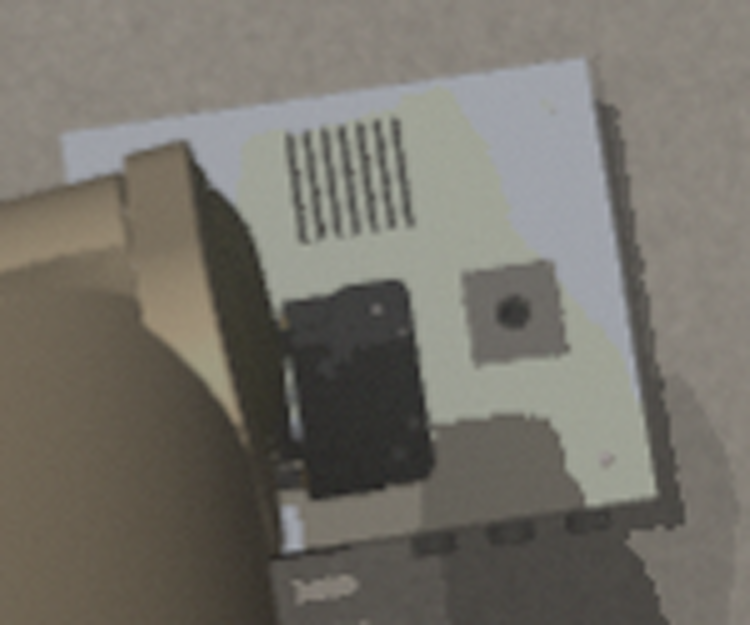

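The scene crop shows the open fingers straddling the ball at crop (369,397), along the unit's y as planned. Next I descend and close.

Request:
{"method": "move_arm", "body": {
  "motion": [
    [[0.0445, -0.001, 0.002], [0, -0.0016, 0], 1],
    [[0.0445, -0.001, 0.002], [0, -0.0016, 0], 1],
    [[0.0445, -0.001, 0.002], [0, -0.0016, 0], -1],
    [[0.0445, -0.001, 0.002], [0, -0.0016, 0], -1],
    [[0.0445, -0.001, 0.002], [0, -0.0016, 0], -1]
  ],
  "squeeze": 8
}}

```text
time_s: 2.58
position: [0.4586, 0.0897, 0.1609]
eef_rot: [-0.201, 1.556, 0.2]
contact_force: [0.1, -0.7, -0.5]
opening: 0.73
```

Request:
{"method": "move_arm", "body": {
  "motion": [
    [[0, 0, 0], [0, 0, 0], -1],
    [[0, 0, 0], [0, 0, 0], -1],
    [[0, 0, 0], [0, 0, 0], -1]
  ]
}}

```text
time_s: 2.95
position: [0.4586, 0.0897, 0.1609]
eef_rot: [-0.201, 1.556, 0.2]
contact_force: [0.2, -0.3, 0.1]
opening: 0.402
```

Run:
```python
from go import *
from fit import w
u=(.525,.0344,.253)
print(status.read_state()['opening'])
rel((.457,.089,.158))
for a in np.linspace(.24,.9,6)[1:]:
    P=w(u,[(-.085*np.sin(.9-a),.07,.085+.085*np.cos(.9-a)+.006)])[0];print(P);rel(P)
crop(snap('scene','s4'),195,70,345,220,5,'s4c')
```

```text
0.4021189053348391
shift [ 0.0029 -0.0002 -0.0017] turn [0. 0. 0.] rows 0.05452522703735865 0.0
[0.46601801 0.09145246 0.16442439]
shift [-0.0034 -0.0002  0.0077] turn [0. 0. 0.] rows 0.13452412655038196 0.0
[0.47573495 0.09396468 0.16942196]
shift [-0.0084 -0.0002  0.0177] turn [0. 0. 0.] rows 0.31385471736388154 0.0
[0.48600417 0.09661968 0.17305508]
shift [-0.012  -0.0002  0.0284] turn [0. 0. 0.] rows 0.4924643923642526 0.0
[0.49664703 0.09937128 0.17526055]
shift [-0.0141 -0.0002  0.0394] turn [0. 0. 0.] rows 0.6690592072654554 0.0
[0.50747833 0.10217161 0.176     ]
shift [-0.0148 -0.0003  0.0506] turn [0. 0. 0.] rows 0.8427888887714386 0.0
```

View pics/s4c.png

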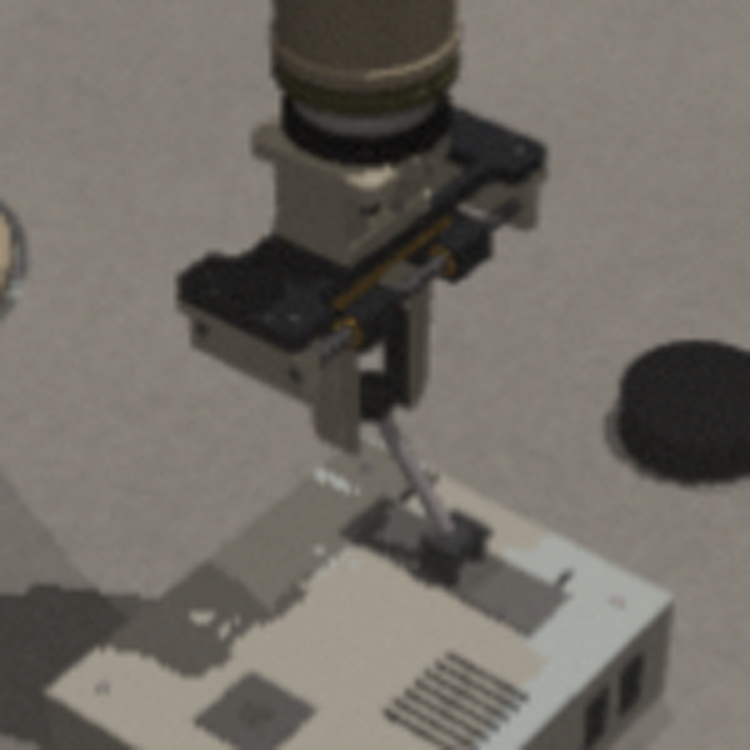

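Fingers are either side of the ball but still closing: 0.40 now, and 0.28 would be the ball's width.

Request:
{"method": "move_arm", "body": {
  "motion": [
    [[0, 0, 0], [0, 0, 0], -1],
    [[0, 0, 0], [0, 0, 0], -1],
    [[0, 0, 0], [0, 0, 0], -1]
  ]
}}

```text
time_s: 3.38
position: [0.4585, 0.0902, 0.1609]
eef_rot: [-0.201, 1.556, 0.201]
contact_force: [-1.7, 4.5, -0.7]
opening: 0.274
```

Run:
```python
from go import *
s=status.read_state();print(s['q'],s['contact_force'])
rel((.5075,.1022,.176),yawrot(UY+np.pi/2))
```

```text
[-0.27662374  0.42706054 -0.05388132  2.25739307  0.05361967  0.45318996
  1.4528812 ] [-1.72443073  4.46997917 -0.68300894]
shift [-0.0149 -0.0008  0.0506] turn [0.0009 0.0016 0.0003] rows 0.8435166250078124 0.031737423463718016
```

Request:
{"method": "move_arm", "body": {
  "motion": [
    [[-0.0034, 0, 0.0077], [0, 0, 0], -1],
    [[-0.0084, 0, 0.0177], [0, 0, 0], -1],
    [[-0.012, 0, 0.0284], [0, 0, 0], -1],
    [[-0.0141, 0, 0.0394], [0, 0, 0], -1],
    [[-0.0148, 0, 0.0506], [0, 0, 0], -1]
  ]
}}

```text
time_s: 4.0
position: [0.5071, 0.1027, 0.1764]
eef_rot: [-0.201, 1.557, 0.2]
contact_force: [-2.6, 1.5, 5.2]
opening: 0.265
```

Request:
{"method": "move_arm", "body": {
  "motion": [
    [[0, 0, 0], [0, 0, 0], -1]
  ]
}}

```text
time_s: 4.12
position: [0.5081, 0.103, 0.1765]
eef_rot: [-0.201, 1.556, 0.2]
contact_force: [0.9, 3.2, -1.9]
opening: 0.266
```

Run:
```python
from go import *
s=status.read_state();print(s['position'],s['contact_force'],s['opening'])
rel((.5075,.1022,.176),yawrot(UY+np.pi/2))
crop(snap('scene','s5'),195,70,345,220,5,'s5c')
```

```text
[0.50805253 0.10296043 0.1765358 ] [ 0.86330771  3.19286645 -1.89334934] 0.26647501151749503
shift [ 0.0005 -0.0006 -0.0007] turn [0.0008 0.0017 0.0003] rows 0.017311279622463316 0.03248157338495118
```

View pics/s5c.png

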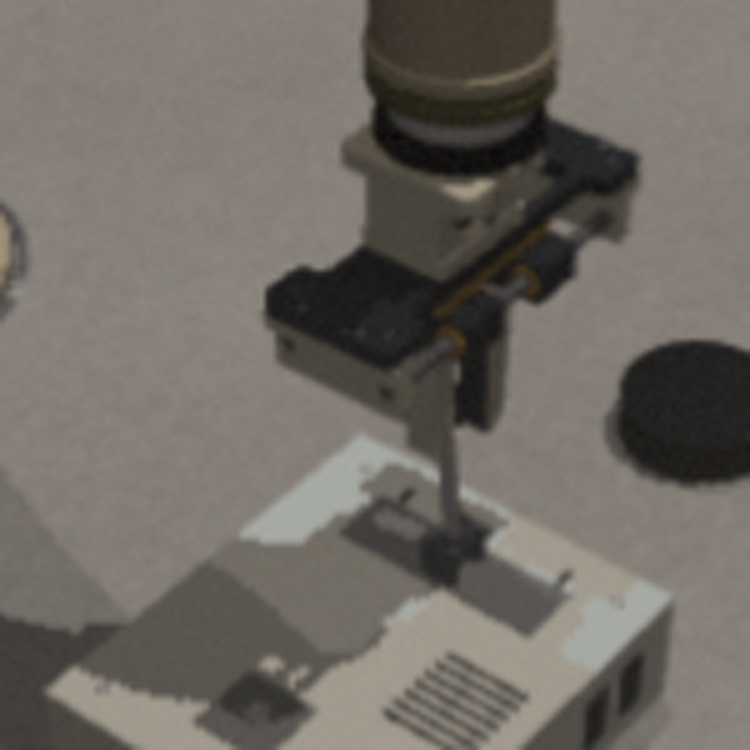

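The rod now runs about straight up from the pivot. I'll open and lift clear, then measure the angle.

Request:
{"method": "move_arm", "body": {
  "motion": [
    [[0, 0, 0], [0, 0, 0], 0.6],
    [[0, 0, 0], [0, 0, 0], 0.6],
    [[0, 0, 0], [0, 0, 0], 0.6],
    [[0, 0, 0], [0, 0, 0], 0.6]
  ]
}}

```text
time_s: 4.68
position: [0.5075, 0.1027, 0.1764]
eef_rot: [-0.201, 1.556, 0.2]
contact_force: [-0.1, 0.5, -1.2]
opening: 0.646
```

Request:
{"method": "move_arm", "body": {
  "motion": [
    [[-0.05, 0, 0], [0, 0, 0], 0.6],
    [[-0.1, 0, 0], [0, 0, 0], 0.6],
    [[-0.1, -0.1, 0], [0, 0, 0], 0.6],
    [[-0.1, -0.2, 0], [0, 0, 0], 0.6],
    [[-0.1, -0.2, 0], [0, 0, 0], 0.6]
  ]
}}

```text
time_s: 5.3
position: [0.5547, -0.0804, 0.277]
eef_rot: [-0.201, 1.556, 0.201]
contact_force: [0.8, 0.3, 0.3]
opening: 0.798
```

Run:
```python
from go import *
print(status.read_state()['q'])
crop(snap('scene','s6'),195,70,345,220,5,'s6c');crop(snap('top','t6'),185,200,335,325,5,'t6c')
```

```text
[ 0.0506434   0.36117307 -0.01034288  1.94705601  0.00438209  0.82757228
  1.86503078]
```

View pics/s6c.png

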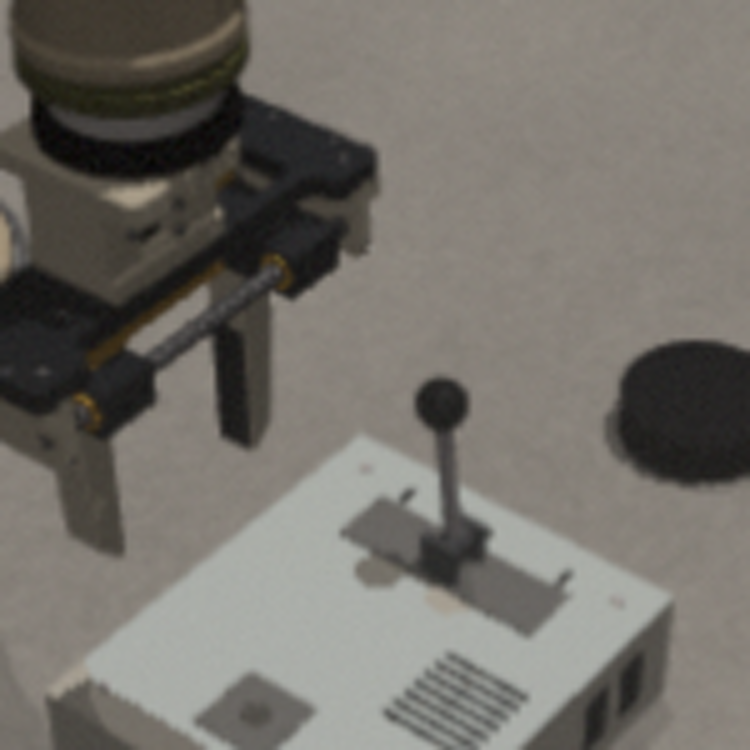

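View pics/t6c.png

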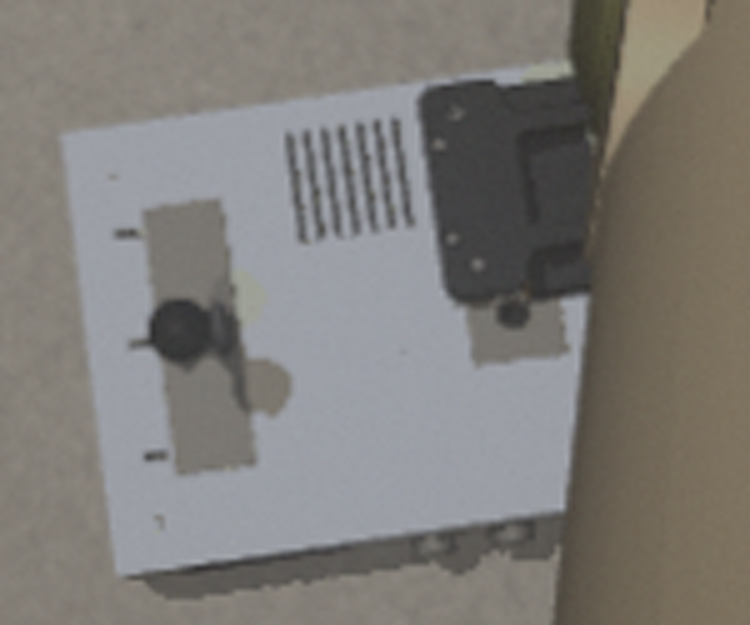

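Run:
```python
from go import *
from fit import w,c
from scipy.optimize import least_squares
u=(.525,.0344,.253)
tb=c((181,330),5,(185,200));sb=c((442,404),5,(195,70))
def g(a):
    P=w(u,[(-.085*np.sin(.9-a[0]),.07,.085+.085*np.cos(.9-a[0]))]);return np.concatenate([proj('top',P)[0]-tb,proj('scene',P)[0]-sb])
r=least_squares(g,[.9]);print('lever',r.x,r.fun)
rel((.5008,-.3048,.16),yawrot(UY+np.pi/2))
```

```text
lever [0.80281997] [-0.33602546 -0.15764127 -0.30389872  0.00328133]
shift [ 0.117  -0.1982 -0.1063] turn [-0.0022  0.0015  0.0014] rows 4.055178376218289 0.05053048047668144
```

Run:
```python
from go import *
from fit import w
u=(.525,.0344,.253)
for a in(.75,.8,.85,.9,.95):
    P=w(u,[(-.085*np.sin(.9-a),.07,.085+.085*np.cos(.9-a))])
    t=proj('top',P)[0];s=proj('scene',P)[0]
    print(a,(t+.5-[185,200])*5-.5,(s+.5-[195,70])*5-.5)
P=w(u,[(0,.07,.085)]);print((proj('top',P)[0]-[185,200])*5,(proj('scene',P)[0]-[195,70])*5)
```

```text
0.75 [180.92576401 340.20764804] [433.0322813  401.19981486]
0.8 [179.40433255 329.79882644] [440.08104559 403.85543336]
0.85 [177.92961042 319.40088795] [447.18776461 406.88504931]
0.9 [176.50613623 309.0463552 ] [454.33218359 410.28200352]
0.95 [175.13822923 298.76750108] [461.49371214 414.03834528]
[193.74921356 329.93353521] [450.03645112 540.1031014 ]
```

Both views agree the lever is at about 0.80 rad, 8 mm short of upright. I'll correct it with the jaws turned along the unit's x, closing them centred over the pivot.

Run:
```python
from go import *
rel((.5075,.1022,.26),yawrot(UY))
```

```text
shift [ 1.580e-02  1.945e-01 -1.000e-04] turn [ 4.978e-01  2.300e-03 -1.000e-04] rows 3.1225180822078085 8.374331975227289
```

Request:
{"method": "move_arm", "body": {
  "motion": [
    [[0, 0.1945, 0], [0.498, 0, 0], 1],
    [[0, 0.1945, 0], [0.498, 0, 0], 1],
    [[0, 0.1945, 0], [0.498, 0, 0], 1],
    [[0, 0.1945, 0], [0.498, 0, 0], 1],
    [[0, 0.1945, 0], [0.498, 0, 0], 1]
  ]
}}

```text
time_s: 6.02
position: [0.5067, 0.1042, 0.2757]
eef_rot: [0.514, 1.503, -0.513]
contact_force: [0.7, -0.2, -0.4]
opening: 1.001
```

Run:
```python
from go import *
rel((.5075,.1022,.26),yawrot(UY))
```

```text
shift [ 0.0157 -0.0011  0.0017] turn [ 0.2104  0.0014 -0.0013] rows 0.25371006014212905 3.540393803683644
```

Request:
{"method": "move_arm", "body": {
  "motion": [
    [[0, -0.001, 0.0017], [0.21, 0.001, -0.001], 1],
    [[0, -0.001, 0.0017], [0.21, 0.001, -0.001], 1],
    [[0, -0.001, 0.0017], [0.21, 0.001, -0.001], 1],
    [[0, -0.001, 0.0017], [0.21, 0.001, -0.001], 1],
    [[0, -0.001, 0.0017], [0.21, 0.001, -0.001], 1]
  ]
}}

```text
time_s: 6.65
position: [0.5072, 0.1028, 0.2757]
eef_rot: [1.019, 1.318, -1.018]
contact_force: [-0.6, 0.2, -0.0]
opening: 1.004
```

Run:
```python
from go import *
rel((.5075,.1022,.176),yawrot(UY))
```

```text
shift [0.0997 0.0001 0.0006] turn [ 0.0009  0.0002 -0.0003] rows 1.5945276704300948 0.0164672749342991
```

Request:
{"method": "move_arm", "body": {
  "motion": [
    [[0.05, 0, 0.0005], [0, 0, 0], 1],
    [[0.0997, 0, 0.0005], [0, 0, 0], 1],
    [[0.0997, 0, 0.0005], [0, 0, 0], 1],
    [[0.0997, 0, 0.0005], [0, 0, 0], 1]
  ]
}}

```text
time_s: 7.15
position: [0.5079, 0.1022, 0.1771]
eef_rot: [1.019, 1.318, -1.017]
contact_force: [0.1, -0.1, 0.5]
opening: 1.0
```

Run:
```python
from go import *
rel((.5075,.1022,.176),yawrot(UY))
crop(snap('scene','s7'),195,70,345,220,5,'s7c')
```

```text
shift [ 0.0011 -0.0004 -0.0001] turn [ 0.0011  0.0002 -0.0005] rows 0.019233754413022847 0.02101942947116397
```

View pics/s7c.png

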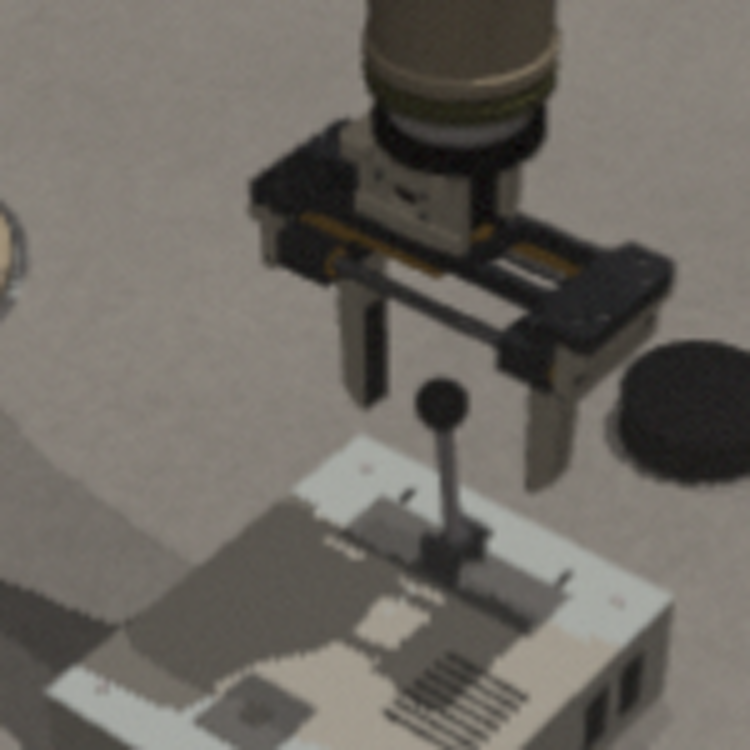

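The ball at crop (442,404) sits nearer the front jaw, as expected. Closing now.

Request:
{"method": "move_arm", "body": {
  "motion": [
    [[0, 0, 0], [0, 0, 0], -1],
    [[0, 0, 0], [0, 0, 0], -1],
    [[0, 0, 0], [0, 0, 0], -1],
    [[0, 0, 0], [0, 0, 0], -1],
    [[0, 0, 0], [0, 0, 0], -1]
  ]
}}

```text
time_s: 7.82
position: [0.5082, 0.1024, 0.1776]
eef_rot: [1.02, 1.317, -1.016]
contact_force: [0.7, -0.2, 0.7]
opening: 0.512
```

Request:
{"method": "move_arm", "body": {
  "motion": [
    [[0, 0, 0], [0, 0, 0], -1],
    [[0, 0, 0], [0, 0, 0], -1],
    [[0, 0, 0], [0, 0, 0], -1],
    [[0, 0, 0], [0, 0, 0], -1]
  ]
}}

```text
time_s: 8.32
position: [0.5079, 0.1023, 0.1775]
eef_rot: [1.019, 1.318, -1.017]
contact_force: [-2.5, -1.6, 0.9]
opening: 0.273
```

Request:
{"method": "move_arm", "body": {
  "motion": [
    [[0, 0, 0], [0, 0, 0], -1],
    [[0, 0, 0], [0, 0, 0], -1]
  ]
}}

```text
time_s: 8.57
position: [0.5079, 0.1023, 0.1775]
eef_rot: [1.019, 1.318, -1.017]
contact_force: [-2.3, -0.8, 1.5]
opening: 0.272
```

Request:
{"method": "move_arm", "body": {
  "motion": [
    [[0, 0, 0], [0, 0, 0], 0.4],
    [[0, 0, 0], [0, 0, 0], 0.4],
    [[0, 0, 0], [0, 0, 0], 0.4],
    [[0, 0, 0], [0, 0, 0], 0.4],
    [[0, 0, 0], [0, 0, 0], 0.4]
  ]
}}

```text
time_s: 9.2
position: [0.508, 0.1023, 0.1775]
eef_rot: [1.019, 1.318, -1.017]
contact_force: [0.7, 0.4, -0.2]
opening: 0.695
```

Run:
```python
from go import *
print(status.read_state()['position'])
crop(snap('scene','s8'),195,70,345,220,5,'s8c')
```

```text
[0.50797201 0.10228057 0.17747548]
```

View pics/s8c.png

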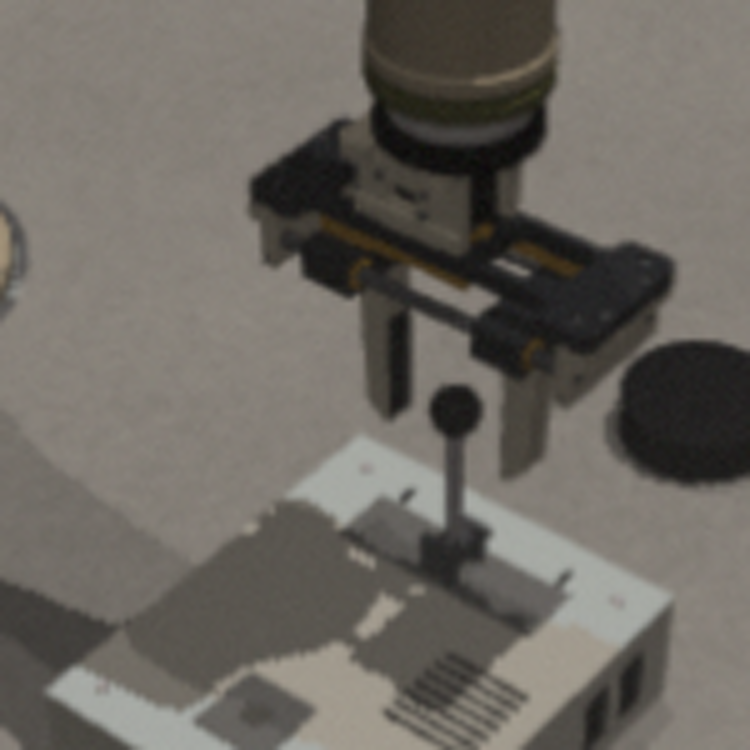

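The ball is now at crop (456,411); prediction for 0.90 rad was (454,410), so the lever is upright. On to the stylus, keeping this jaw orientation.

Request:
{"method": "move_arm", "body": {
  "motion": [
    [[-0.05, 0, 0], [0, 0, 0], 1],
    [[-0.08, 0, 0], [0, 0, 0], 1],
    [[-0.08, 0, 0], [0, 0, 0], 1]
  ]
}}

```text
time_s: 9.62
position: [0.5088, 0.1025, 0.2594]
eef_rot: [1.022, 1.315, -1.013]
contact_force: [-0.4, -0.1, -0.9]
opening: 0.972
```

Run:
```python
from go import *
print(status.read_state()['q'])
rel((.5008,-.3048,.24),yawrot(UY))
crop(snap('top','t9'),185,200,335,325,5,'t9c')
```

```text
[-0.56138072  0.34233389  0.33667008  2.0689802  -0.16380875  0.74823502
  0.13323031]
shift [ 0.0187 -0.1111  0.3919] turn [ 0.0011  0.     -0.0021] rows 6.525107985133816 0.039499200343715526
```

Request:
{"method": "move_arm", "body": {
  "motion": [
    [[0.01, -0.111, 0.392], [0.001, 0, -0.002], 1],
    [[0.01, -0.111, 0.392], [0.001, 0, -0.002], 1],
    [[0.01, -0.111, 0.392], [0.001, 0, -0.002], 1],
    [[0.01, -0.111, 0.392], [0.001, 0, -0.002], 1],
    [[0.01, -0.111, 0.392], [0.001, 0, -0.002], 1]
  ]
}}

```text
time_s: 10.3
position: [0.5012, -0.2117, 0.2485]
eef_rot: [1.019, 1.322, -1.023]
contact_force: [0.9, -0.2, -0.4]
opening: 0.998
```

Run:
```python
from go import *
print(status.read_state()['q'])
rel((.5008,-.3048,.24),yawrot(UY))
crop(snap('top','t10'),185,200,335,325,5,'t10c')
```

```text
[ 0.02820227  0.39498457  0.36677514  2.02397623 -0.19960491  0.75990551
  0.76884362]
shift [ 0.0085 -0.0237  0.09  ] turn [ 0.0003 -0.0003  0.0011] rows 1.4954637932795825 0.020103056302245657
```

View pics/t10c.png

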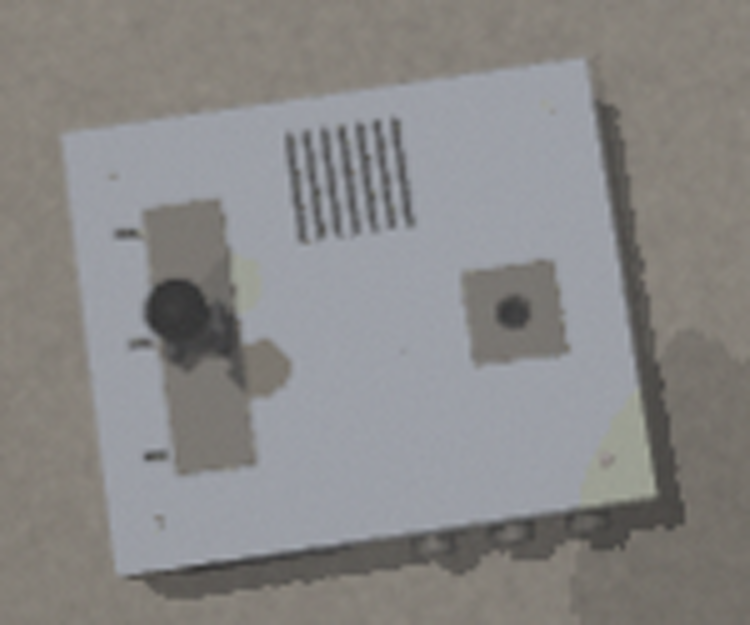

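The top view puts the ball at crop (178,309), against (176.5,309) predicted for 0.9 rad. Moving above the stylus.

Request:
{"method": "move_arm", "body": {
  "motion": [
    [[0.008, -0.0237, 0.09], [0, 0, 0.001], 1],
    [[0.008, -0.0237, 0.09], [0, 0, 0.001], 1],
    [[0.05, -0.0237, 0.09], [0, 0, 0.001], 1],
    [[0.09, -0.0237, 0.09], [0, 0, 0.001], 1],
    [[0.09, -0.0237, 0.09], [0, 0, 0.001], 1]
  ]
}}

```text
time_s: 10.98
position: [0.4963, -0.3134, 0.1561]
eef_rot: [1.024, 1.319, -1.032]
contact_force: [-0.7, 0.5, 0.6]
opening: 1.003
```

Run:
```python
from go import *
rel((.5008,-.3048,.099),yawrot(UY))
crop(snap('scene','s11'),80,150,200,300,4,'s11c')
```

```text
shift [ 0.057   0.0068 -0.0073] turn [-0.0027  0.      0.002 ] rows 0.9266009506147833 0.05659141321479283
```

View pics/s11c.png

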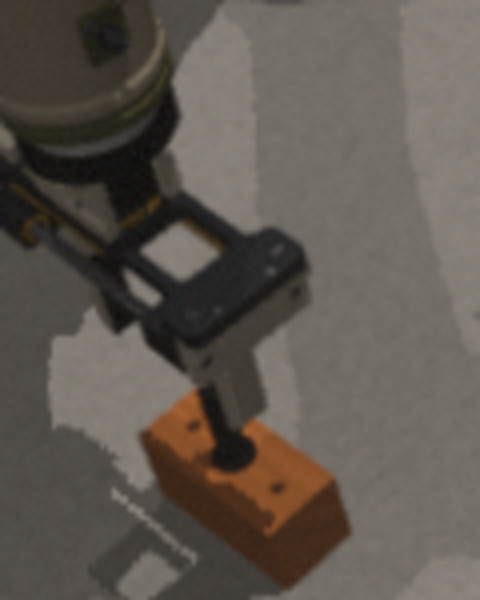

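Request:
{"method": "move_arm", "body": {
  "motion": [
    [[0, 0.0068, -0.0073], [-0.0027, 0, 0.002], 1],
    [[0, 0.0068, -0.0073], [-0.0027, 0, 0.002], 1]
  ]
}}

```text
time_s: 11.28
position: [0.5033, -0.3045, 0.1592]
eef_rot: [1.02, 1.314, -1.017]
contact_force: [-0.5, 0.5, -0.5]
opening: 0.998
```

Run:
```python
from go import *
rel((.5008,-.3048,.099),yawrot(UY))
```

```text
shift [ 0.0602 -0.0027 -0.0004] turn [ 0.0006  0.0009 -0.0013] rows 0.9639693623702791 0.028386591132966214
```

Request:
{"method": "move_arm", "body": {
  "motion": [
    [[0.03, -0.0027, 0], [0, 0.001, -0.001], 1],
    [[0.05, -0.0027, 0], [0, 0.001, -0.001], 1],
    [[0.059, -0.0027, 0], [0, 0.001, -0.001], 1],
    [[0.059, -0.0027, 0], [0, 0.001, -0.001], 1]
  ]
}}

```text
time_s: 11.78
position: [0.5011, -0.3052, 0.1004]
eef_rot: [1.02, 1.319, -1.018]
contact_force: [-0.3, 0.2, 0.5]
opening: 1.001
```

Run:
```python
from go import *
rel((.5008,-.3048,.099),yawrot(UY))
crop(snap('scene','s12'),80,150,200,300,4,'s12c')
crop(snap('top','t12'),350,230,450,330,6,'t12c')
```

```text
shift [ 0.0014 -0.0002 -0.0004] turn [ 0.0006 -0.0001 -0.0004] rows 0.024380518394083665 0.012616784560222553
```

View pics/s12c.png

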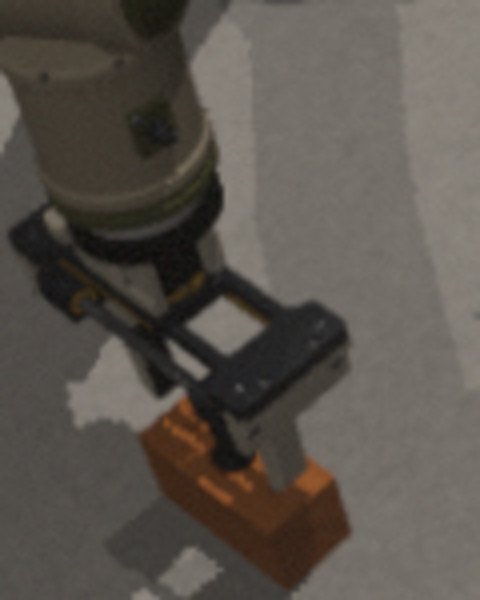

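The handle stands between the fingers, with the guard visible below at crop (235,460). Closing with a firm grip.

Request:
{"method": "move_arm", "body": {
  "motion": [
    [[0, 0, 0], [0, 0, 0], -1],
    [[0, 0, 0], [0, 0, 0], -1],
    [[0, 0, 0], [0, 0, 0], -1],
    [[0, 0, 0], [0, 0, 0], -1],
    [[0, 0, 0], [0, 0, 0], -1]
  ],
  "squeeze": 35
}}

```text
time_s: 12.5
position: [0.5013, -0.3055, 0.101]
eef_rot: [1.02, 1.318, -1.018]
contact_force: [-0.4, 0.1, 0.2]
opening: 0.514
```

Request:
{"method": "move_arm", "body": {
  "motion": [
    [[0, 0, 0], [0, 0, 0], -1],
    [[0, 0, 0], [0, 0, 0], -1],
    [[0, 0, 0], [0, 0, 0], -1],
    [[0, 0, 0], [0, 0, 0], -1],
    [[0, 0, 0], [0, 0, 0], -1]
  ]
}}

```text
time_s: 13.12
position: [0.5013, -0.3054, 0.101]
eef_rot: [1.02, 1.318, -1.018]
contact_force: [0.2, 0.2, 0.0]
opening: 0.165
```

Request:
{"method": "move_arm", "body": {
  "motion": [
    [[0, 0, 0], [0, 0, 0], -1],
    [[0, 0, 0], [0, 0, 0], -1]
  ]
}}

```text
time_s: 13.38
position: [0.5013, -0.3054, 0.1009]
eef_rot: [1.02, 1.318, -1.018]
contact_force: [0.3, 0.2, -0.8]
opening: 0.164
```

Run:
```python
from go import *
rel((.5008,-.3048,.099),yawrot(UY))
```

```text
shift [ 0.0019 -0.0003 -0.0007] turn [ 0.0006  0.0001 -0.0006] rows 0.033406221611697665 0.013546242224900265
```

Request:
{"method": "move_arm", "body": {
  "motion": [
    [[-0.03, 0, 0], [0, 0, 0], -1],
    [[-0.08, 0, 0], [0, 0, 0], -1],
    [[-0.12, 0, 0], [0, 0, 0], -1],
    [[-0.13, 0, 0], [0, 0, 0], -1]
  ]
}}

```text
time_s: 13.88
position: [0.5018, -0.306, 0.2334]
eef_rot: [1.021, 1.314, -1.017]
contact_force: [-0.2, -0.7, -0.8]
opening: 0.166
```

Run:
```python
from go import *
rel((.5333,-.0365,.215),yawrot(UY))
crop(snap('scene','s13'),60,100,220,290,4,'s13c')
```

```text
shift [ 0.0182  0.0983 -0.2529] turn [ 0.0006  0.0009 -0.0015] rows 4.351650166409549 0.031192935990904006
```

View pics/s13c.png

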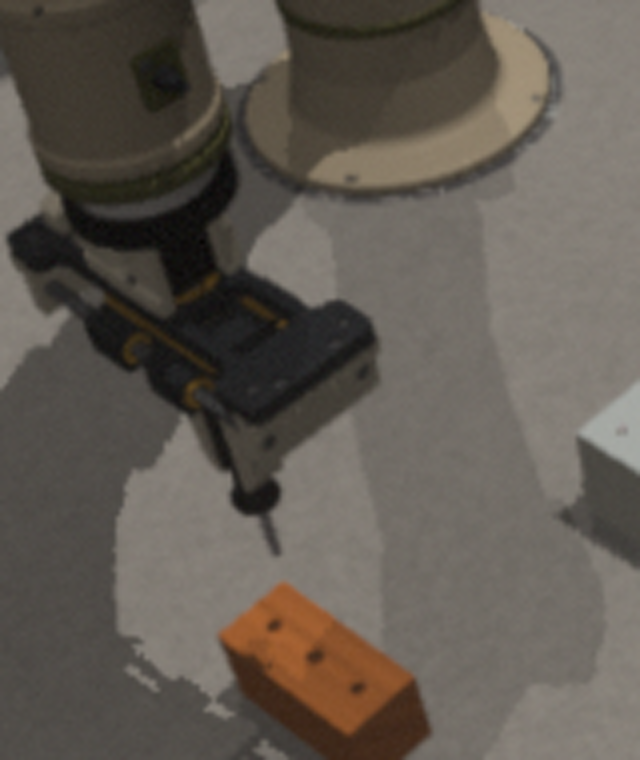

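The stylus is out of the rack and held, with its tip at crop (278,554). Carrying it to the hole.

Request:
{"method": "move_arm", "body": {
  "motion": [
    [[0, 0.02, -0.05], [0, 0, 0], -1],
    [[0, 0.04, -0.11], [0, 0, -0.001], -1],
    [[0, 0.065, -0.17], [0, 0, -0.001], -1],
    [[0, 0.09, -0.23], [0, 0, -0.001], -1],
    [[0, 0.0983, -0.253], [0, 0.001, -0.0015], -1]
  ]
}}

```text
time_s: 14.55
position: [0.5326, -0.0321, 0.2315]
eef_rot: [1.016, 1.324, -1.017]
contact_force: [-0.0, -0.3, -0.3]
opening: 0.165
```

Run:
```python
from go import *
rel((.5333,-.0365,.18),yawrot(UY))
```

```text
shift [ 0.0515 -0.0003  0.0045] turn [ 0.002  -0.0007  0.0008] rows 0.8272124614914954 0.037941918527619294
```

Request:
{"method": "move_arm", "body": {
  "motion": [
    [[0.01, -0.0003, 0.0045], [0.002, -0.0007, 0.0008], -1],
    [[0.035, -0.0003, 0.0045], [0.002, -0.0007, 0.0008], -1],
    [[0.051, -0.0003, 0.0045], [0.002, -0.0007, 0.0008], -1],
    [[0.051, -0.0003, 0.0045], [0.002, -0.0007, 0.0008], -1]
  ]
}}

```text
time_s: 15.05
position: [0.5323, -0.0375, 0.1789]
eef_rot: [1.02, 1.32, -1.024]
contact_force: [-0.7, -0.2, -0.8]
opening: 0.164
```

Run:
```python
from go import *
s=status.read_state();rel((.5333,-.0365,.18),yawrot(UY))
im=snap('scene','s14');crop(im,195,100,295,230,6,'s14c')
Rc=R.from_rotvec(s['eef_rot'])
tip=s['position']+Rc.apply([.0909,0,0])+[-.0005,.0006,0];print('tip',tip)
print('pred tip px',(proj('scene',[tip])[0]+.5-[195,100])*6-.5,'hole',(proj('scene',[[.5328,-.0359,.07]])[0]+.5-[195,100])*6-.5)
crop(snap('top','t14'),185,200,335,325,5,'t14c')
```

```text
shift [-0.0011  0.0012 -0.0007] turn [-0.0005 -0.0001  0.001 ] rows 0.028391638081579615 0.018715535977511483
tip [ 0.5315081  -0.03689852  0.08799767]
pred tip px [299.12474138 646.89178925] hole [305.34070442 679.1871704 ]
```

View pics/s14c.png

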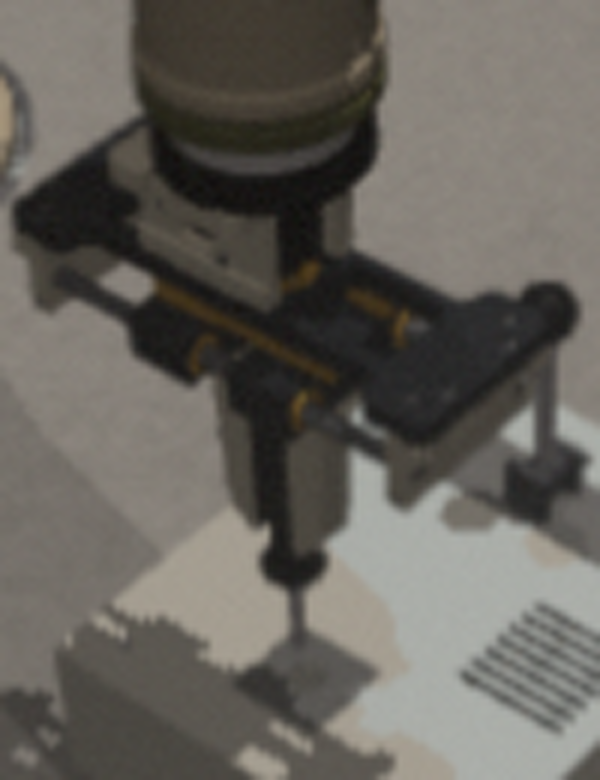

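View pics/t14c.png

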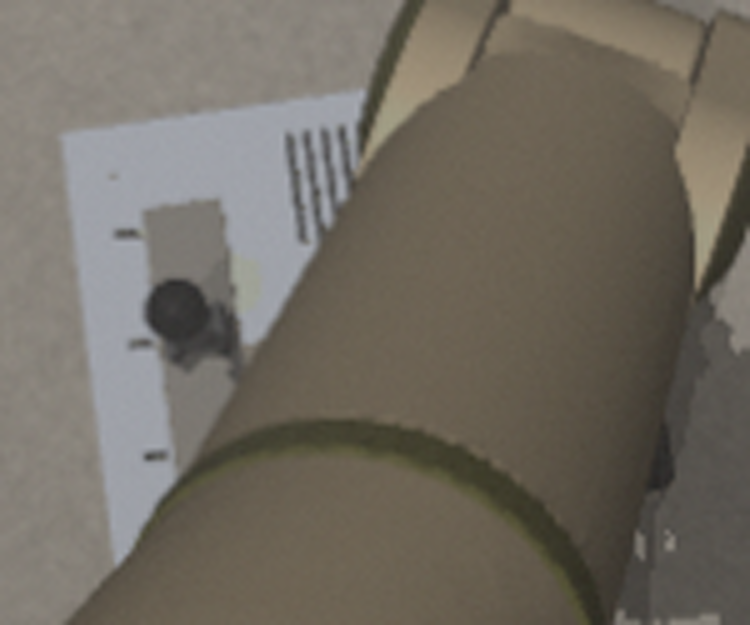

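The tip in the scene crop is at about (299,643), close to the predicted (299,647), and it needs about 1 mm in x and y. I'll correct that and start lowering.

Request:
{"method": "move_arm", "body": {
  "motion": [
    [[0, 0.0012, -0.0007], [-0.0005, 0, 0.001], -1],
    [[0.005, 0.0012, -0.0007], [-0.0005, 0, 0.001], -1],
    [[0.01, 0.0012, -0.0007], [-0.0005, 0, 0.001], -1],
    [[0.01, 0.0012, -0.0007], [-0.0005, 0, 0.001], -1]
  ]
}}

```text
time_s: 15.65
position: [0.534, -0.0362, 0.17]
eef_rot: [1.022, 1.317, -1.019]
contact_force: [0.4, 0.9, -0.0]
opening: 0.167
```

Run:
```python
from go import *
s=status.read_state();rel((.5333,-.0365,.15),yawrot(UY))
im=snap('scene','s15');crop(im,220,180,270,230,12,'s15c')
Rc=R.from_rotvec(s['eef_rot'])
tip=s['position']+Rc.apply([.0909,0,0])+[-.0005,.0006,0];print('tip',tip)
print('pred tip px',(proj('scene',[tip])[0]+.5-[220,180])*12-.5,'hole',(proj('scene',[[.5328,-.0359,.07]])[0]+.5-[220,180])*12-.5)
```

```text
shift [ 0.02   -0.0008  0.0001] turn [ 0.0001 -0.     -0.0007] rows 0.3209166157984965 0.011307207150476336
tip [ 0.53369025 -0.03557379  0.07914307]
pred tip px [312.92241447 368.9441463 ] hole [311.18140884 398.8743408 ]
```

View pics/s15c.png

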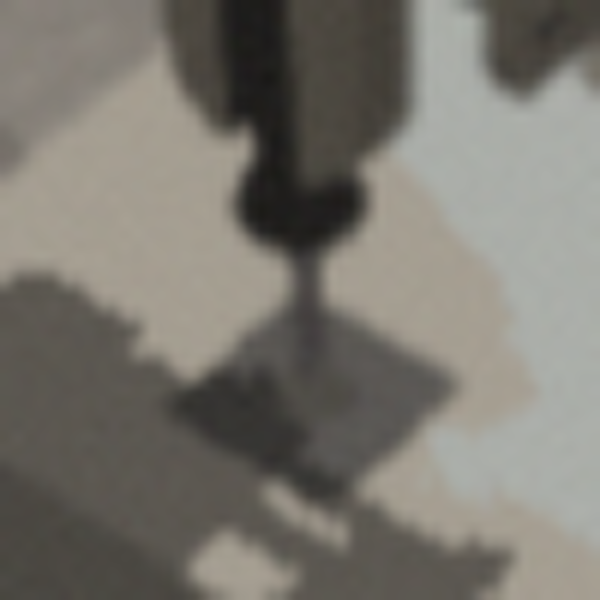

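The tip is over the patch centre. I'll lower it about 11 mm into the hole.

Request:
{"method": "move_arm", "body": {
  "motion": [
    [[0.006, -0.0008, 0], [0, 0, -0.0007], -1],
    [[0.012, -0.0008, 0], [0, 0, -0.0007], -1],
    [[0.019, -0.0008, 0], [0, 0, -0.0007], -1],
    [[0.019, -0.0008, 0], [0, 0, -0.0007], -1]
  ]
}}

```text
time_s: 16.2
position: [0.533, -0.0365, 0.1505]
eef_rot: [1.02, 1.319, -1.021]
contact_force: [-0.4, -0.1, -0.1]
opening: 0.165
```

Run:
```python
from go import *
s=status.read_state();rel((.5333,-.0365,.139),yawrot(UY));print(s['contact_force'],s['torque'])
im=snap('scene','s16');crop(im,220,180,270,230,12,'s16c')
```

```text
shift [0.0115 0.0003 0.0001] turn [ 0.0001 -0.0001  0.0004] rows 0.1841059954180095 0.006586863685410883
[-0.43495012 -0.10609892 -0.05244635] [-0.06347827  0.0455371   0.01001451]
```

View pics/s16c.png

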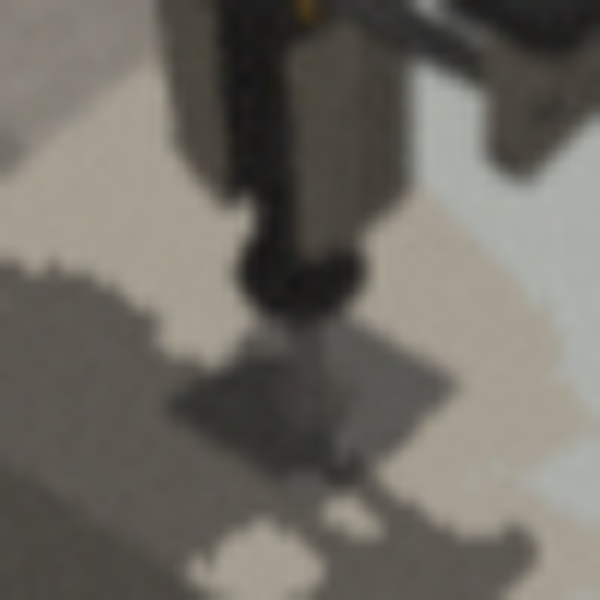

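The tip is below the unit's top with no contact force, so it is in the hole. Now pressing in steps.

Request:
{"method": "move_arm", "body": {
  "motion": [
    [[0.004, 0, 0], [0, 0, 0], -1],
    [[0.008, 0, 0], [0, 0, 0], -1],
    [[0.008, 0, 0], [0, 0, 0], -1]
  ]
}}

```text
time_s: 16.62
position: [0.5334, -0.0365, 0.1427]
eef_rot: [1.02, 1.319, -1.021]
contact_force: [0.2, 0.5, 2.2]
opening: 0.161
```

Request:
{"method": "move_arm", "body": {
  "motion": [
    [[0.003, 0, 0], [0, 0, 0], -1],
    [[0.003, 0, 0], [0, 0, 0], -1]
  ]
}}

```text
time_s: 16.88
position: [0.5334, -0.0365, 0.1398]
eef_rot: [1.021, 1.319, -1.021]
contact_force: [-0.4, 0.1, 5.3]
opening: 0.167
```

Request:
{"method": "move_arm", "body": {
  "motion": [
    [[0.002, 0, 0], [0, 0, 0], -1],
    [[0.002, 0, 0], [0, 0, 0], -1]
  ]
}}

```text
time_s: 17.12
position: [0.5335, -0.0366, 0.138]
eef_rot: [1.021, 1.318, -1.021]
contact_force: [-1.3, 0.0, 7.5]
opening: 0.166
```

Request:
{"method": "move_arm", "body": {
  "motion": [
    [[0.0015, 0, 0], [0, 0, 0], -1],
    [[0.0015, 0, 0], [0, 0, 0], -1]
  ]
}}

```text
time_s: 17.38
position: [0.5337, -0.0367, 0.1375]
eef_rot: [1.022, 1.318, -1.02]
contact_force: [-3.2, 0.8, 18.1]
opening: 0.165
```

Request:
{"method": "move_arm", "body": {
  "motion": [
    [[0.001, 0, 0], [0, 0, 0], -1],
    [[0.001, 0, 0], [0, 0, 0], -1]
  ]
}}

```text
time_s: 17.62
position: [0.5337, -0.0367, 0.1375]
eef_rot: [1.023, 1.318, -1.019]
contact_force: [-3.1, 1.2, 18.5]
opening: 0.166
```

The height is stuck at 0.1375 and the force jumped to 18 N, so the button is at its stop. Final look with the push held.

Run:
```python
from go import *
im=snap('scene','s17');crop(im,195,100,345,230,5,'s17c')
t=snap('top','t17')
for i in range(4):
    viewer.read_camera('top')
s=status.read_state();print(s['time_s'],s['contact_force'],s['position'],s['opening'])
```

```text
17.925 [-3.18169761  0.63468127 18.61741995] [ 0.53375161 -0.0367311   0.1375157 ] 0.16470060119070756
```

View pics/s17c.png

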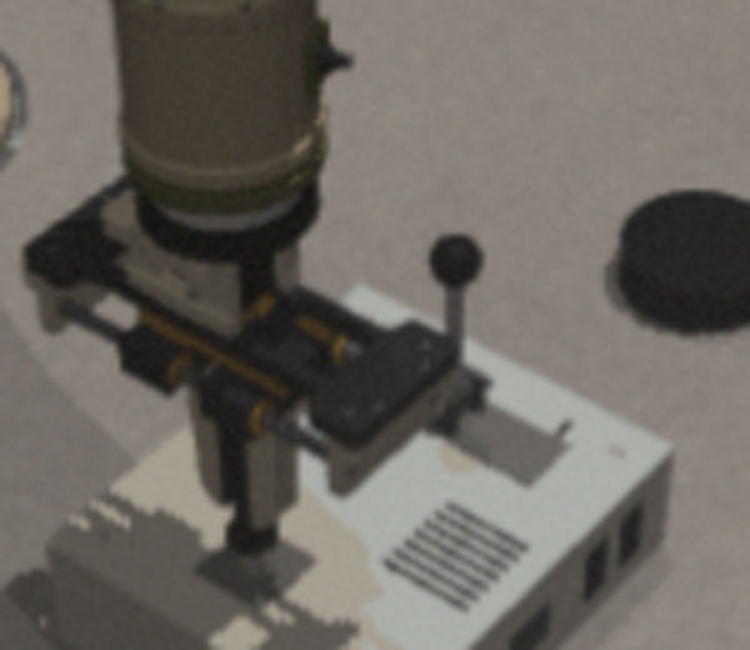

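View pics/t17.png

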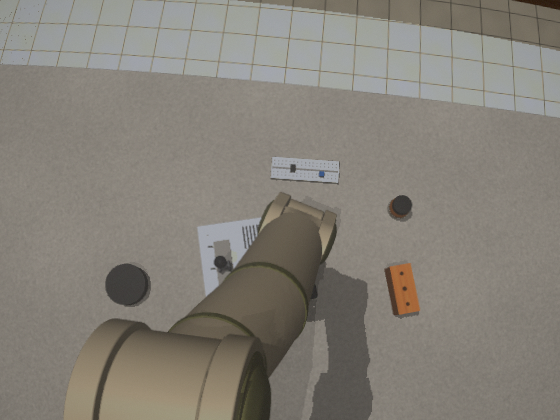

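The ball is still at its upright position (456,260 in this crop, which equals 410 in the earlier one). The reel, breadboard and jar haven't moved, and the push is steady at 18.6 N. Handing in.

```bash
python3 -c "
from bench import job
print(job.close_job())"
```

```text
the job is handed in; nothing more can be done
None
```

The job is handed in at about 18 s of robot time: the lever stands upright and released, and the gripped stylus is holding the reset button down.

- **Lever:** my first move left it at about 0.80 rad, measured in both cameras. I corrected it by closing the jaws over the pivot, then let go. The ball then matched the prediction for 0.90 rad to within about 2 pixels of the enlarged crops. It was in the same place in the last scene picture.
- **Stylus and button:** I gripped the handle with 35 N, drew the stylus out and lowered it through the hole. The force rose from about 2 N to 7.5 N over the button's travel, then jumped to 18 N with no further movement, which fits the hard stop. It held steady at 18.6 N, with the stylus still gripped (opening about 15 mm).
- **Disagreement:** the tip height works out at 46.6 mm, against 48 mm expected with the button fully down. That 1.4 mm is within the calibration error.
- **Bystanders:** the reel, breadboard and jar look unmoved in the last top view.

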